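# Draw the sample plate out of the measuring stage and put it away

### The arm

A 6-joint arm with a two-finger parallel gripper is mounted at the origin on the work surface. World frame = base frame: x ahead of the robot, y to its left, z up, the work surface at z = 0. Lengths are in m, angles in degrees, forces in N, time in s.
With the tool pointing down it reaches from about 0.275 to 0.875 m from the base axis. Payload 12.5 kg.
Tool frame: the origin (TCP) lies midway between the tips of the shut fingers; the grasp point (between the pads) lies 19 mm behind it (manip.grasp_offset is the z of the grasp point in the tool frame, in m); z points along the fingers, y is the line along which they close (so a half turn about z gives the same grasp; the last joint's range is limited). The gripper opens to 85 mm and grips with 20 to 120 N. Pads are 22 mm wide; open, the fingers measure 114 mm over their backs; the gripper's body (76 mm by 85 mm) begins 54 mm behind the grasp point. The pads swing forward as they close: fully open they stand 13 mm farther back than shut.
Start: joints at [-75.608, 20.094, 94.641, -0, 65.266, -4.847], TCP at [0.181, -0.519, 0.231] pointing down, gripper open.
Joint ranges: [-157.81, 157.81], [-45, 120.19], [0.68, 151.7], [-89.99, 269.99], [4.06, 180], [-164.3, 164.3]. Speed limits (degrees/s): [127.2, 127.2, 159.86, 180, 180, 180].

### API

Orientations are given as [roll, pitch, yaw] about the fixed x, y, z axes, in that order (R = Rz(yaw) Ry(pitch) Rx(roll)).
In Python, from plant import manip gives the robot as it stands.
- The arm moves only by the tool carry_out, never from a script. Its argument "targets" is a list of rows, each a list of 7 numbers: the turn, a rotation vector about the world's x, y, z in rad, then the shift along the world's x, y, z in mm, then the gripper's target within -1 to 1 (shut at 1, half-way at 0, fully open at -1). In form: [[ax, ay, az, dx, dy, dz, claw], ...]. A call has exactly 10 rows; each row shifts and turns the commanded pose from where the row before left it; what a row does not reach is not made up. A row lasts 1/12 s, in which the tool goes at most 41.7 mm and 7.16 degrees, less where a joint would pass 70% of its speed; a pose out of reach is approached as far as the arm can. A call with a gripper value outside its range is refused whole. The fingers move at their own pace and stop on an object; "force" is the grip in N (left out, the last holds). Time passes only in rows, so rows that do not move let the fingers close, or fill a call up. It gives the time, the measured TCP pose, the force, the opening and the grip force at its end, in the units of the state.
- manip.get_state(): the state, without advancing time (a new reading comes with each control period).
- manip.capture(name): name is "scene" or "top"; returns the picture (400x640x3 uint8, red, green, blue); there is no depth.
- manip.camera_model(name): a dict with "camera_matrix" (3x3 intrinsics, pixels), "dist_coeffs" ([k1, k2, p1, p2, k3] as OpenCV has them; the pictures are not rectified), "R" (3x3) and "t" (3): a world point X has camera coordinates R X + t. Camera axes: x right, y down, z forward; pixel columns grow to the right and rows downward; lengths in m; the calibration is good to about 2 mm. A picture is of the moment at which its call begins. camera_model takes no time and is no camera call.
- manip.hand_in(): hands the job in; it is judged then, once.
Trained networks look in the newest picture that a camera, given by its name, has taken for a name from the list of things; names that differ only in an ending like _2 or _b are one class to them, and where a whole thing is asked for, a point or a joint stands for the part that bears it (a point fixed in the world has none). Each returns a list of dicts, best first, with "confidence" (0 to 1); they miss things now and then, are a little off and sometimes report something else, mostly with a low value. They report only what shows in the picture. A call takes as long as a camera call.
- manip.boxes_of(camera, query): "point" ([x, y, z] in m, in world coordinates, good to about 4 mm: the middle of the surface that is visible of it).
- manip.place_of(camera, query): "point" ([x, y, z] in m, in world coordinates, good to about 4 mm: a listed point, or the origin of a listed thing).
The state is a dict: "t": time; "joint_positions": joint angles; "dq": joint speeds; "joint_efforts": joint torques, N m; "ee_pos": TCP position; "orientation": TCP orientation; "ft_force": force on the tool from outside, world axes, zero at the start; "wrist_torque": the same for the moment, N m; "opening": finger opening in m; "grip_force": force on a finger pad.
Only numpy, scipy, OpenCV 4.12 (cv2) and the standard library are available. Lean on these libraries where they do the work, as an engineer would, in place of code of your own. Each camera call takes 0.05 s, during which the arm holds its last target. There are 200 camera calls.

### The job

The measurement is finished: press lightly on top of the white sample plate near its blue patch and draw it along its bed, out from under the hood, until it rests against the red front stop. Then lift it by its two long edges and lay it gently and flat, without dropping it, in the blue storage cradle, let go, and leave the other things on the table where they are. The plate carries fragile glass, so never press or knock it hard.

Things in the scene. Friction and masses are not known exactly. Their poses are not given: they have to be found in the camera images.
- stage: Fixed measuring stage. Origin on the table under the middle of where the drawn-out plate lies; +x points from the red front stop into the hood, z up. Front: bare rail 30 mm wide, top 40 mm above the table, x=-65 to 20 mm. Behind, x=20 to 170 mm: bed at the same height between side guides 8 mm high, flush with the plate's top (slot 63 mm wide). Base slab 100 mm wide, 8 mm high, x=-80 to 190 mm.
- stage_home (a point): Point on top of the stage's rail where the plate's origin lies when the plate is against the front stop (stage x=0, y=0, 40 mm above the table); axes as the stage.
- stage_stop (a point): Middle of the top of the red front stop: 30 mm wide, 12 mm thick, 54 mm above the table (6 mm above the plate's top); its face that meets the plate lies 6 mm further into the stage (stage x=-65 mm). Axes as the stage.
- stage_hood (a point): Middle of the top of the white hood, 88 mm above the table, at stage x=145 mm. The hood spans stage x=105 to 185 mm and is 103 mm wide; underside 54 mm above the table; closed at the back and sides.
- plate: Loose flat white sample plate, 130 (x) by 60 (y) by 8 mm, 0.19 to 0.45 kg. Origin at the centre of its underside; -x is the end with the blue patch, towards the front stop. It starts flat on the bed between the guides, far end under the hood, 82 to 97 mm short of the stop. Against the stop, its front 85 mm stand clear of the guides and overhang the rail by 15 mm on each side, free to grasp.
- plate_patch (a point): Centre of the blue patch (30 x 36 mm) on top of the plate, 40 mm from the plate's centre towards the stop. The plate moves only by friction under the finger; drag and weight vary. A steady 8 to 14 N of downward press draws it in long even pulls; less slips. Touch down at 10 mm/s or slower: its glass breaks if the plate is pushed against the stage with over 25 N, even for an instant.
- cradle: Fixed blue storage cradle, 160 x 110 mm, base slab 6 mm high; origin on the table under its centre, x along its length. A grey bearer 130 x 30 mm carries the plate 26 mm above the table. End walls 40 mm wide, inner faces at x=+-68 mm, and four corner uprights at x=+-51 to +-69 mm, inner faces at y=+-33 mm, rise to 36 mm. The long sides between are open for fingers. Plate may lie either way round.
- cradle_seat (a point): Centre of the top of the cradle's bearer, where the plate's origin belongs; axes as the cradle. The glass breaks if the plate is pushed onto the cradle with over 30 N or falls more than about 8 mm.
- core: Bystander: pointed black obsidian core standing upright, 54 mm wide, 92 mm high. Origin at the centre of its foot.
- jar: Bystander: small jar, 44 mm wide, 60 mm high. Origin at the centre of its foot.
- vial: Bystander: little vial with orange cap, 24 mm wide, 45 mm high. Origin at the centre of its foot.

How it is judged (in metres and radians):
On the way:
1. The plate lies flat on the stage's rail, drawn out against the front stop (within 3 mm) (x of plate in the frame of stage_home between -0.004 and 0.003 m and z of plate in the frame of stage_home between -0.003 and 0.003 m and angle between plate's own z axis and vertical below 0.05 rad), for 0.2 s.
At the end, for the whole second after the job is handed in: The plate lies flat, at rest and released on the cradle's bearer, between the end walls and corner uprights (within 8 mm of the seat and 0.1 rad of its length, either way round, within 3 mm of the bearer's height, tilted under 0.05 rad); core, jar and vial are within 15 mm of where they stood (horizontal distance between plate and cradle_seat below 0.008 m and z of plate in the frame of cradle_seat between -0.003 and 0.003 m and angle between plate's own z axis and vertical below 0.05 rad and angle between the x axis of plate and the x axis of cradle, either way round below 0.1 rad and linear speed of plate below 0.01 m/s and distance of each of core, jar, vial from where it was at the start of the episode below 0.015 m); the robot touches nothing.
It fails at once if The plate is pressed against the stage with more than 25 N (contact force between plate and stage above 25 N).
It fails at once if The plate is pressed on the cradle with more than 30 N (contact force between plate and cradle above 30 N).
It fails at once if The plate is dropped (it falls freely faster than 0.4 m/s, about 8 mm) (contact force between the fingers and plate below 0.05 N and linear speed of plate above 0.4 m/s).
It fails at once if A bystander is moved more than 15 mm or tipped (distance of any of core, jar, vial from where it was at the start of the episode above 0.015 m or angle between any of core, jar, vial's own z axis and vertical above 0.4 rad).
It also fails if it takes over 61 s, if anything falls off the work surface, if the arm or the gripper's body presses on something with over 40 N, if the wrist force passes 120 N, or if a joint passes its speed limit or range.

## Working session

There is one attempt and no reset: what is moved stays moved. The work goes in short steps, Python scripts to look and compute and a tool call to move; the robot and the scene stay as the last step left them, time stands still between calls to the robot, and variables do not carry over. Pictures are saved under pics/ and viewed, at most 10 in all, crops included, and the job is handed in when it is done.

Besides the shell and the picture viewer there is one more tool, called after "Request:" as name(argument=value, ...), one argument or row to a line, values as JSON. carry_out: Moves the arm, as the interface text tells. Its arguments: {"type":"object","properties":{"targets":{"type":"array"},"force":{"type":"number"}},"required":["targets"]}

```bash
ls; mkdir -p pics
python3 - <<'E'
from plant import manip
import cv2, numpy as np
for c in ("scene","top"):
    im=manip.capture(c); cv2.imwrite(f"pics/{c}0.png",im[:,:,::-1])
    for q in ("stage","stage_home","stage_stop","stage_hood","plate_patch","plate","cradle","cradle_seat","core","jar","vial"):
        r=manip.place_of(c,q)
        print(c,q,[(np.round(d["point"],4).tolist(),round(d["confidence"],2)) for d in r[:2]])
s=manip.get_state();print(s["t"],s["ee_pos"],s["orientation"],s["ft_force"],manip.grasp_offset)
E
```

```text
pics
scene stage [([0.5582, 0.1532, -0.0039], 0.61), ([0.4735, -0.386, -0.0005], 0.31)]
scene stage_home [([0.5609, 0.152, 0.0401], 0.9)]
scene stage_stop [([0.4865, 0.147, 0.0521], 0.75)]
scene stage_hood [([0.7056, 0.1654, 0.0934], 0.9)]
scene plate_patch [([0.6024, 0.153, 0.0462], 0.68)]
scene plate [([0.6388, 0.1593, 0.0398], 0.9)]
scene cradle [([0.5231, -0.1745, -0.0044], 0.88), ([0.5596, 0.1508, 0.0369], 0.73)]
scene cradle_seat [([0.5236, -0.169, 0.0286], 0.7)]
scene core [([0.5311, 0.3726, -0.0018], 0.6)]
scene jar [([0.4719, -0.3879, 0.0004], 0.86)]
scene vial []
top stage [([0.564, 0.151, -0.0012], 0.63)]
top stage_home [([0.5633, 0.1506, 0.0392], 0.6), ([0.5192, -0.1742, 0.0018], 0.36)]
top stage_stop [([0.4875, 0.1418, 0.0538], 0.67)]
top stage_hood [([0.7028, 0.1655, 0.0887], 0.9), ([0.6388, 0.1612, 0.0392], 0.25)]
top plate_patch [([0.5988, 0.1508, 0.0496], 0.78)]
top plate [([0.6434, 0.1581, 0.0385], 0.61)]
top cradle [([0.5209, -0.1746, -0.0004], 0.57)]
top cradle_seat [([0.5244, -0.1704, 0.0275], 0.58)]
top core [([0.5325, 0.3742, 0.0007], 0.56)]
top jar [([0.4711, -0.3891, -0.001], 0.83), ([0.5254, -0.1701, 0.0266], 0.4)]
top vial [([0.4048, 0.0017, -0.0013], 0.52)]
1.2 [ 0.1812487  -0.51925196  0.23129248] [-1.79999048e+02 -4.31430386e-04  1.92401349e+01] [-0.29782942  0.56341273  0.30293581] -0.0187
```

View pics/top0.png

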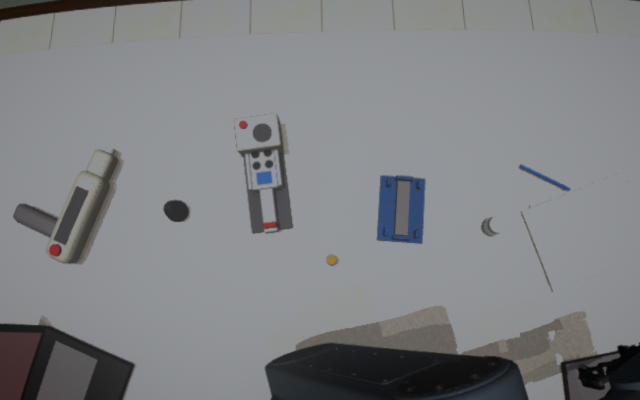

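View pics/scene0.png

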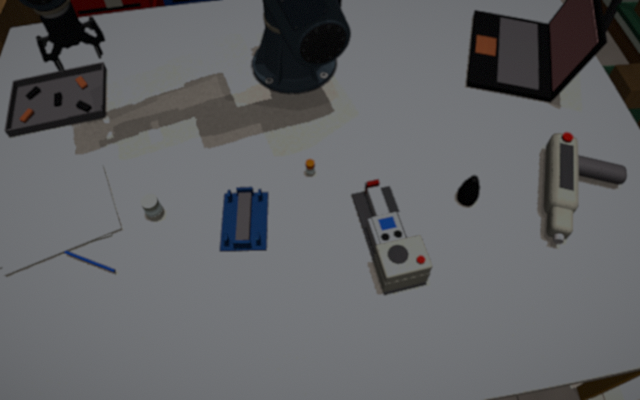

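The top view shows the patch at (264,178), hood at (258,133), stop at (270,225), cradle at (401,209) and vial at (332,260). The scene view agrees. Next I'll rectify crops onto known height planes for precise poses.

```bash
cat > h.py <<'E'
from plant import manip
import cv2, numpy as np
def ortho(c,im,z,x0,x1,y0,y1,s=0.0005):
    "picture of plane z: row 0 = x1 (far), col 0 = y1 (left)"
    m=manip.camera_model(c); xs=np.arange(x1,x0,-s); ys=np.arange(y1,y0,-s)
    Y,X=np.meshgrid(ys,xs); P=np.stack([X,Y,np.full_like(X,z)],-1).reshape(-1,1,3)
    uv,_=cv2.projectPoints(P,cv2.Rodrigues(np.array(m["R"]))[0],np.array(m["t"]),np.array(m["camera_matrix"]),np.array(m["dist_coeffs"]))
    uv=uv.reshape(X.shape+(2,)).astype(np.float32)
    return cv2.remap(im,uv[...,0],uv[...,1],cv2.INTER_CUBIC)
def blob(mask,x1,y1,s=0.0005):
    n,l,st,ce=cv2.connectedComponentsWithStats(mask.astype(np.uint8)); k=1+np.argmax(st[1:,4])
    pts=np.argwhere(l==k)[:,::-1].astype(np.float32); (u,v),(w,h),a=cv2.minAreaRect(pts)
    c=pts.mean(0); ev,vec=np.linalg.eigh(np.cov((pts-c).T)); d=vec[:,1]; yaw=np.degrees(np.arctan2(-d[0],-d[1]))
    if yaw>90:yaw-=180
    if yaw<-90:yaw+=180
    return dict(mean=(x1-c[1]*s,y1-c[0]*s),rect=(x1-v*s,y1-u*s),size=(w*s,h*s),yaw=yaw,rectang=a)
E
python3 - <<'E'
from h import *
out=[]
for c in ("scene","top"):
    im=cv2.imread(f"pics/{c}0.png")
    a=ortho(c,im,0.048,.45,.75,.06,.26); b=ortho(c,im,0.026,.42,.63,-.25,-.09)
    f=lambda q:cv2.cvtColor(q,cv2.COLOR_BGR2HSV).astype(int)
    h=f(a); m=(abs(h[...,0]-110)<15)&(h[...,1]>120)&(h[...,2]>60); print(c,"patch",blob(m,.75,.26))
    a2=f(ortho(c,im,0.054,.45,.55,.06,.26)); m=((a2[...,0]<10)|(a2[...,0]>170))&(a2[...,1]>130)&(a2[...,2]>50); print(c,"stop",blob(m,.55,.26))
    h=f(b); m=np.zeros(h.shape[:2],bool); m[:]=(h[...,1]<90); 
    m[:120]&=True
    yy,xx=np.mgrid[:m.shape[0],:m.shape[1]]; X=.63-yy*.0005; Y=-.09-xx*.0005
    m&=(abs(X-.523)<.075)&(abs(Y+.172)<.03); print(c,"bearer",blob(m,.63,-.09))
    out.append(np.hstack([cv2.resize(a,(400,600)),cv2.resize(b,(320,420))[:600] if 0 else cv2.copyMakeBorder(b,0,180,0,0,cv2.BORDER_CONSTANT)]))
for i,o in enumerate(out): print(o.shape)
cv2.imwrite("pics/orthoS.png",out[0]); cv2.imwrite("pics/orthoT.png",out[1])
E
```

```text
scene patch {'mean': (np.float32(0.6029417), np.float32(0.15419415)), 'rect': (0.6030243835449218, 0.15428049468994143), 'size': (0.02760788345336914, 0.033681617736816404), 'yaw': np.float64(-83.69936925262495), 'rectang': 83.6598129272461}
scene stop {'mean': (np.float32(0.49353933), np.float32(0.14064568)), 'rect': (0.4937678031921387, 0.14033081054687502), 'size': (0.011960237503051759, 0.029180885314941406), 'yaw': np.float64(-81.21361431784392), 'rectang': 83.9909896850586}
scene bearer {'mean': (np.float32(0.52371037), np.float32(-0.17106906)), 'rect': (0.5238128204345703, -0.17096976470947267), 'size': (0.03346689224243164, 0.13130899047851563), 'yaw': np.float64(-5.727338209283971), 'rectang': 5.428097248077393}Traceback (most recent call last):
  File "<stdin>", line 13, in <module>
    return _nx.concatenate(arrs, 1, dtype=dtype, casting=casting)
           ~~~~~~~~~~~~~~~^^^^^^^^^^^^^^^^^^^^^^^^^^^^^^^^^^^^^^^
ValueError: all the input array dimensions except for the concatenation axis must match exactly, but along dimension 0, the array at index 0 has size 600 and the array at index 1 has size 601
```

Run:
```python
from h import *
out=[]
for c in ("scene","top"):
    im=cv2.imread(f"pics/{c}0.png")
    a=ortho(c,im,0.048,.45,.75,.06,.26); b=ortho(c,im,0.026,.42,.63,-.25,-.09)
    f=lambda q:cv2.cvtColor(q,cv2.COLOR_BGR2HSV).astype(int)
    h=f(a); m=(abs(h[...,0]-110)<15)&(h[...,1]>120)&(h[...,2]>60); print(c,"patch",blob(m,.75,.26))
    a2=f(ortho(c,im,0.054,.45,.55,.06,.26)); m=((a2[...,0]<10)|(a2[...,0]>170))&(a2[...,1]>130)&(a2[...,2]>50); print(c,"stop",blob(m,.55,.26))
    h=f(b); m=h[...,1]<90
    yy,xx=np.mgrid[:m.shape[0],:m.shape[1]]; X=.63-yy*.0005; Y=-.09-xx*.0005
    m&=(abs(X-.523)<.075)&(abs(Y+.172)<.03); print(c,"bearer",blob(m,.63,-.09))
    out.append(np.hstack([cv2.resize(a,(400,600)),cv2.resize(b,(400,600))]))
cv2.imwrite("pics/orthoS.png",out[0]); cv2.imwrite("pics/orthoT.png",out[1])
```

```text
scene patch {'mean': (np.float32(0.6029417), np.float32(0.15419415)), 'rect': (0.6030243835449218, 0.15428049468994143), 'size': (0.02760788345336914, 0.033681617736816404), 'yaw': np.float64(-83.69936925262495), 'rectang': 83.6598129272461}
scene stop {'mean': (np.float32(0.49353933), np.float32(0.14064568)), 'rect': (0.4937678031921387, 0.14033081054687502), 'size': (0.011960237503051759, 0.029180885314941406), 'yaw': np.float64(-81.21361431784392), 'rectang': 83.9909896850586}
scene bearer {'mean': (np.float32(0.52371037), np.float32(-0.17106906)), 'rect': (0.5238128204345703, -0.17096976470947267), 'size': (0.03346689224243164, 0.13130899047851563), 'yaw': np.float64(-5.727338209283971), 'rectang': 5.428097248077393}
top patch {'mean': (np.float32(0.6015637), np.float32(0.15363915)), 'rect': (0.6016960754394531, 0.15362454223632813), 'size': (0.02731285095214844, 0.03328577041625977), 'yaw': np.float64(-84.93325552077819), 'rectang': 83.51692199707031}
top stop {'mean': (np.float32(0.48824504), np.float32(0.14105853)), 'rect': (0.4881825981140137, 0.1409479675292969), 'size': (0.009814664840698243, 0.028888998031616212), 'yaw': np.float64(-83.94663530553952), 'rectang': 83.2901611328125}
top bearer {'mean': (np.float32(0.52614355), np.float32(-0.17243344)), 'rect': (0.5263428192138672, -0.17054366302490234), 'size': (0.039876895904541014, 0.13787307739257812), 'yaw': np.float64(-5.609886978302541), 'rectang': 7.0975751876831055}
```

View pics/orthoT.png

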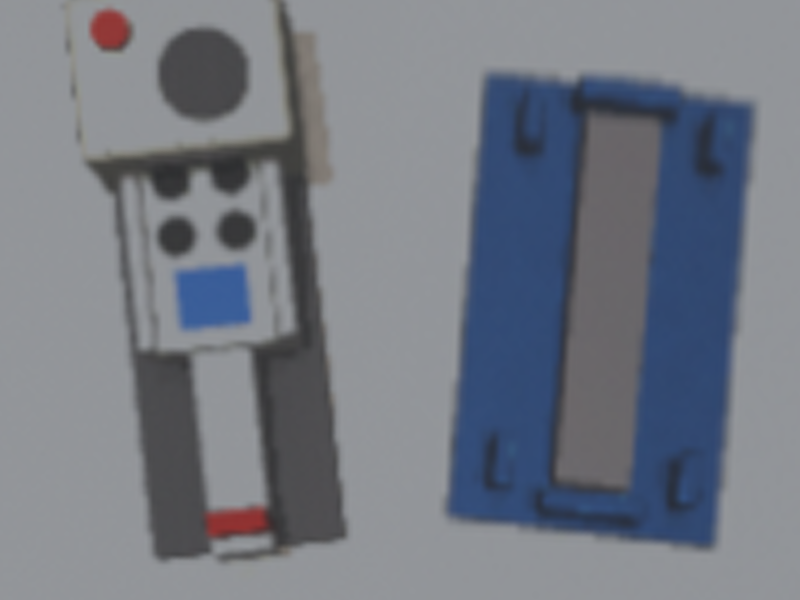

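View pics/orthoS.png

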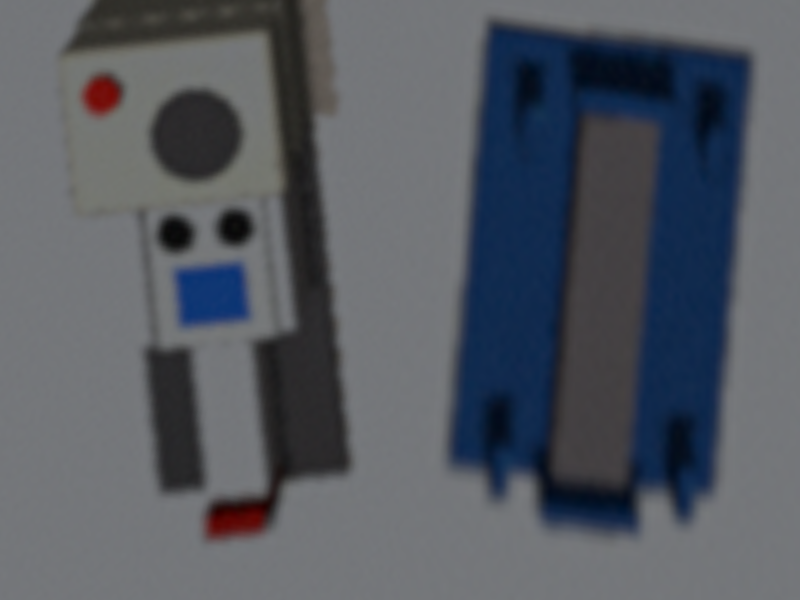

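Both rectified pictures agree. The patch is at about (0.602, 0.154), and the stop top at (0.488, 0.141). The stage yaw is about 6.3°, so home is about (0.560, 0.1495) and the draw is about 84 mm, within the stated 82 to 97. The cradle bearer is at about (0.524, -0.171), yaw about -5.5°. Now I'll move above the patch with the fingers shut.

Request:
carry_out(
  targets=[
    [0, 0, -0.0113, 21, 33.5, -6.5, 1],
    [0, 0, -0.0113, 21, 33.5, -6.5, 1],
    [0, 0, -0.0113, 21, 33.5, -6.5, 1],
    [0, 0, -0.0113, 21, 33.5, -6.5, 1],
    [0, 0, -0.0113, 21, 33.5, -6.5, 1],
    [0, 0, -0.0113, 21, 33.5, -6.5, 1],
    [0, 0, -0.0113, 21, 33.5, -6.5, 1],
    [0, 0, -0.0113, 21, 33.5, -6.5, 1],
    [0, 0, -0.0113, 21, 33.5, -6.5, 1],
    [0, 0, -0.0113, 21, 33.5, -6.5, 1],
  ],
  force=40,
)

```text
t: 2.03
ee_pos: [0.392, -0.1826, 0.1663]
orientation: [180.0, -0.0, 12.7]
ft_force: [-0.1, -0.5, 0.4]
opening: 0.0002
grip_force: 0.0
```

Request:
carry_out(
  targets=[
    [0, 0, -0.0113, 21, 33.5, -6.5, 1],
    [0, 0, -0.0113, 21, 33.5, -6.5, 1],
    [0, 0, -0.0113, 21, 33.5, -6.5, 1],
    [0, 0, -0.0113, 21, 33.5, -6.5, 1],
    [0, 0, -0.0113, 21, 33.5, -6.5, 1],
    [0, 0, -0.0113, 21, 33.5, -6.5, 1],
    [0, 0, -0.0113, 21, 33.5, -6.5, 1],
    [0, 0, -0.0113, 21, 33.5, -6.5, 1],
    [0, 0, -0.0113, 21, 33.5, -6.5, 1],
    [0, 0, -0.0113, 21, 33.5, -6.5, 1],
  ],
)

```text
t: 2.87
ee_pos: [0.602, 0.1527, 0.1009]
orientation: [180.0, -0.0, 6.3]
ft_force: [-0.1, 0.1, 1.4]
opening: 0.0001
grip_force: 0.0
```

Request:
carry_out(
  targets=[
    [0, 0, 0, 0, 0.3, -6, 1],
    [0, 0, 0, 0, 0.3, -6, 1],
    [0, 0, 0, 0, 0.3, -6, 1],
    [0, 0, 0, 0, 0, -6, 1],
    [0, 0, 0, 0, 0, -6, 1],
    [0, 0, 0, 0, 0, -5, 1],
    [0, 0, 0, 0, 0, -4, 1],
    [0, 0, 0, 0, 0, -2, 1],
    [0, 0, 0, 0, 0, -1, 1],
    [0, 0, 0, 0, 0, -1, 1],
  ],
)

```text
t: 3.7
ee_pos: [0.6014, 0.1515, 0.0584]
orientation: [-180.0, -0.0, 6.3]
ft_force: [-0.0, -0.3, -0.4]
opening: -0.0001
grip_force: 0.0
```

Request:
carry_out(
  targets=[
    [0, 0, 0, 0, 0, -0.6, 1],
    [0, 0, 0, 0, 0, -0.6, 1],
    [0, 0, 0, 0, 0, -0.6, 1],
    [0, 0, 0, 0, 0, -0.6, 1],
    [0, 0, 0, 0, 0, -0.6, 1],
    [0, 0, 0, 0, 0, -0.6, 1],
    [0, 0, 0, 0, 0, -0.5, 1],
    [0, 0, 0, 0, 0, -0.4, 1],
    [0, 0, 0, 0, 0, -0.3, 1],
    [0, 0, 0, 0, 0, 0, 1],
  ],
)

```text
t: 4.53
ee_pos: [0.6012, 0.1517, 0.0534]
orientation: [180.0, 0.0, 6.3]
ft_force: [-0.0, -0.5, 0.3]
opening: 0.0
grip_force: 0.0
```

Request:
carry_out(
  targets=[
    [0, 0, 0, 0, 0.5, -0.5, 1],
    [0, 0, 0, 0, 0.5, -0.5, 1],
    [0, 0, 0, 0, 0.5, -0.5, 1],
    [0, 0, 0, 0, 0, -0.5, 1],
    [0, 0, 0, 0, 0, -0.5, 1],
    [0, 0, 0, 0, 0, -0.5, 1],
    [0, 0, 0, 0, 0, -0.3, 1],
    [0, 0, 0, 0, 0, -0.3, 1],
    [0, 0, 0, 0, 0, -0.3, 1],
    [0, 0, 0, 0, 0, -0.3, 1],
  ],
)

```text
t: 5.37
ee_pos: [0.6013, 0.1531, 0.0493]
orientation: [180.0, -0.0, 6.3]
ft_force: [0.7, 0.7, 0.7]
opening: 0.0004
grip_force: 0.0
```

Request:
carry_out(
  targets=[
    [0, 0, 0, 0, 0, -0.1, 1],
    [0, 0, 0, 0, 0, -0.1, 1],
    [0, 0, 0, 0, 0, -0.1, 1],
    [0, 0, 0, 0, 0, -0.1, 1],
    [0, 0, 0, 0, 0, -0.1, 1],
    [0, 0, 0, 0, 0, -0.1, 1],
    [0, 0, 0, 0, 0, -0.1, 1],
    [0, 0, 0, 0, 0, -0.1, 1],
    [0, 0, 0, 0, 0, -0.1, 1],
    [0, 0, 0, 0, 0, 0, 1],
  ],
)

```text
t: 6.2
ee_pos: [0.6012, 0.1531, 0.0483]
orientation: [180.0, 0.0, 6.3]
ft_force: [-0.2, -0.1, 0.2]
opening: -0.0003
grip_force: 0.0
```

Request:
carry_out(
  targets=[
    [0, 0, 0, 0, 0, -0.1, 1],
    [0, 0, 0, 0, 0, -0.1, 1],
    [0, 0, 0, 0, 0, -0.1, 1],
    [0, 0, 0, 0, 0, -0.1, 1],
    [0, 0, 0, 0, 0, -0.1, 1],
    [0, 0, 0, 0, 0, -0.1, 1],
    [0, 0, 0, 0, 0, -0.1, 1],
    [0, 0, 0, 0, 0, 0, 1],
    [0, 0, 0, 0, 0, 0, 1],
    [0, 0, 0, 0, 0, 0, 1],
  ],
)

```text
t: 7.03
ee_pos: [0.6013, 0.1531, 0.0481]
orientation: [180.0, -0.0, 6.3]
ft_force: [-3.1, -1.3, 6.2]
opening: -0.0
grip_force: 3.0
```

Request:
carry_out(
  targets=[
    [0, 0, 0, 0, 0, -0.1, 1],
    [0, 0, 0, 0, 0, -0.1, 1],
    [0, 0, 0, 0, 0, -0.1, 1],
    [0, 0, 0, 0, 0, 0, 1],
    [0, 0, 0, 0, 0, 0, 1],
    [0, 0, 0, 0, 0, 0, 1],
    [0, 0, 0, 0, 0, 0, 1],
    [0, 0, 0, 0, 0, 0, 1],
    [0, 0, 0, 0, 0, 0, 1],
    [0, 0, 0, 0, 0, 0, 1],
  ],
)

```text
t: 7.87
ee_pos: [0.6014, 0.1532, 0.0481]
orientation: [-180.0, -0.0, 6.3]
ft_force: [-4.1, -1.2, 8.7]
opening: 0.0001
grip_force: 4.4
```

Request:
carry_out(
  targets=[
    [0, 0, 0, 0, 0, -0.1, 1],
    [0, 0, 0, 0, 0, -0.1, 1],
    [0, 0, 0, -0.5, -0.05, 0, 1],
    [0, 0, 0, -1, -0.1, 0, 1],
    [0, 0, 0, -1.5, -0.15, 0, 1],
    [0, 0, 0, -1.5, -0.2, 0, 1],
    [0, 0, 0, -1.5, -0.2, 0, 1],
    [0, 0, 0, -1.5, -0.2, 0, 1],
    [0, 0, 0, -1.5, -0.15, 0, 1],
    [0, 0, 0, -1.5, -0.15, 0, 1],
  ],
)

```text
t: 8.7
ee_pos: [0.592, 0.1521, 0.0481]
orientation: [-180.0, -0.2, 6.3]
ft_force: [2.2, 0.9, 5.6]
opening: -0.0001
grip_force: 2.8
```

```bash
cat >> h.py <<'E'
def patch(c="top",z=0.048):
    im=manip.capture(c)[:,:,::-1].copy(); h=cv2.cvtColor(ortho(c,im,z,.45,.75,.06,.26),cv2.COLOR_BGR2HSV).astype(int)
    m=(abs(h[...,0]-110)<15)&(h[...,1]>120)&(h[...,2]>60); return im,blob(m,.75,.26)
E
python3 - <<'E'
from h import *
for c in("top","scene"): print(patch(c)[1])
E
```

```text
Traceback (most recent call last):
  File "h.py", line 19, in patch
    m=(abs(h[...,0]-110)<15)&(h[...,1]>120)&(h[...,2]>60); return im,blob(m,.75,.26)
                                                                     ~~~~^^^^^^^^^^^
  File "h.py", line 11, in blob
    n,l,st,ce=cv2.connectedComponentsWithStats(mask.astype(np.uint8)); k=1+np.argmax(st[1:,4])
                                                                           ~~~~~~~~~^^^^^^^^^^
ValueError: attempt to get argmax of an empty sequence
```

Run:
```python
from h import *
o=[]
for c in("top","scene"):
    im=manip.capture(c)[:,:,::-1].copy(); cv2.imwrite(f"pics/{c}1.png",im)
    a=ortho(c,im,.048,.45,.75,.06,.26); o.append(cv2.resize(a,(400,600)))
    for q in("plate","plate_patch"): print(c,q,[(np.round(d["point"],4).tolist(),round(d["confidence"],2)) for d in manip.place_of(c,q)[:2]])
cv2.imwrite("pics/o1.png",np.hstack(o))
```

```text
top plate []
top plate_patch []
scene plate [([0.6328, 0.157, 0.0422], 0.91)]
scene plate_patch [([0.5939, 0.1534, 0.0475], 0.73), ([0.4755, -0.3869, -0.0027], 0.6)]
```

View pics/o1.png

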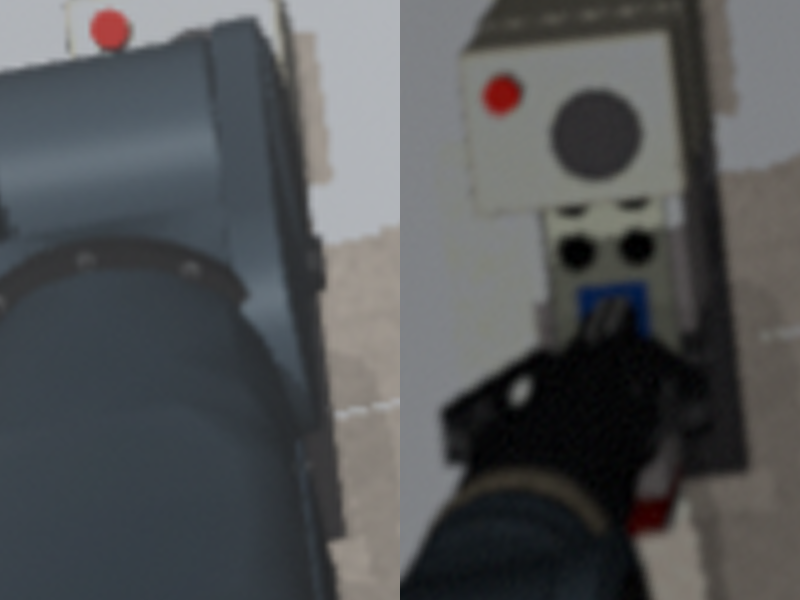

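The scene view shows the plate's front dots at row 250, where they were at 232. That is 9 mm of travel, the same as the finger, so it isn't slipping. I'll restore the press and keep drawing.

Request:
carry_out(
  targets=[
    [0, 0, 0, 0, 0, -0.1, 1],
    [0, 0, 0, 0, 0, -0.1, 1],
    [0, 0, 0, -1, -0.1, -0.1, 1],
    [0, 0, 0, -1.5, -0.15, 0, 1],
    [0, 0, 0, -1.5, -0.2, 0, 1],
    [0, 0, 0, -2, -0.2, 0, 1],
    [0, 0, 0, -2, -0.25, 0, 1],
    [0, 0, 0, -2, -0.2, 0, 1],
    [0, 0, 0, -2, -0.25, 0, 1],
    [0, 0, 0, -2, -0.2, 0, 1],
  ],
)

```text
t: 9.88
ee_pos: [0.5783, 0.1506, 0.0481]
orientation: [-180.0, -0.2, 6.3]
ft_force: [2.3, -0.1, 7.8]
opening: 0.0003
grip_force: 3.7
```

Request:
carry_out(
  targets=[
    [0, 0, 0, -2, -0.2, -0.1, 1],
    [0, 0, 0, -2, -0.25, -0.1, 1],
    [0, 0, 0, -2, -0.2, 0, 1],
    [0, 0, 0, -2, -0.25, 0, 1],
    [0, 0, 0, -2, -0.2, 0, 1],
    [0, 0, 0, -2, -0.25, 0, 1],
    [0, 0, 0, -2, -0.2, 0, 1],
    [0, 0, 0, -2, -0.25, 0, 1],
    [0, 0, 0, -2, -0.2, 0, 1],
    [0, 0, 0, -2, -0.25, 0, 1],
  ],
)

```text
t: 10.72
ee_pos: [0.5586, 0.1485, 0.0481]
orientation: [-180.0, -0.3, 6.3]
ft_force: [3.1, 0.1, 8.9]
opening: 0.0001
grip_force: 4.5
```

Request:
carry_out(
  targets=[
    [0, 0, 0, -2, -0.2, 0, 1],
    [0, 0, 0, -2, -0.25, 0, 1],
    [0, 0, 0, -2, -0.2, 0, 1],
    [0, 0, 0, -2, -0.25, 0, 1],
    [0, 0, 0, -2, -0.2, 0, 1],
    [0, 0, 0, -2, -0.25, 0, 1],
    [0, 0, 0, -2, -0.2, 0, 1],
    [0, 0, 0, -2, -0.25, 0, 1],
    [0, 0, 0, -2, -0.2, 0, 1],
    [0, 0, 0, -2, -0.25, 0, 1],
  ],
)

```text
t: 11.55
ee_pos: [0.5387, 0.1462, 0.0481]
orientation: [-180.0, -0.3, 6.3]
ft_force: [4.1, 0.8, 8.6]
opening: 0.0001
grip_force: 4.7
```

```bash
cat >> h.py <<'E'
def dots(im):
    "dark dots on the plate in the scene picture, plane z=48 mm; nearest the hood first"
    g=cv2.cvtColor(ortho("scene",im,.048,.45,.75,.06,.26),cv2.COLOR_BGR2HSV)[...,2]
    n,l,st,ce=cv2.connectedComponentsWithStats((g<45).astype(np.uint8))
    return [(round(.75-c[1]*.0005,4),round(.26-c[0]*.0005,4),int(s[4])) for c,s in zip(ce[1:],st[1:]) if 300<s[4]<1500]
E
python3 - <<'E'
from h import *
for f in ("pics/scene0.png","pics/scene1.png",None):
    im=cv2.imread(f) if f else manip.capture("scene")[:,:,::-1].copy(); print(dots(im))
for q in("plate","plate_patch"): print(q,[(np.round(d["point"],4).tolist(),round(d["confidence"],2)) for d in manip.place_of("scene",q)[:2]])
cv2.imwrite("pics/scene2.png",im)
E
```

```text
[(np.float64(0.6364), np.float64(0.1427), 704), (np.float64(0.6332), np.float64(0.1724), 716)]
[(np.float64(0.626), np.float64(0.1415), 951), (np.float64(0.6233), np.float64(0.1714), 979)]
[(np.float64(0.6296), np.float64(0.1416), 662), (np.float64(0.6266), np.float64(0.1716), 667), (np.float64(0.6019), np.float64(0.1387), 671), (np.float64(0.5987), np.float64(0.1683), 677), (np.float64(0.5732), np.float64(0.1357), 931), (np.float64(0.5699), np.float64(0.1656), 937)]
plate [([0.5762, 0.1493, 0.04], 0.71)]
plate_patch [([0.5379, 0.1487, 0.0473], 0.79)]
```

Request:
carry_out(
  targets=[
    [0, 0, 0, -2, -0.2, 0, 1],
    [0, 0, 0, -2, -0.25, 0, 1],
    [0, 0, 0, -2, -0.2, 0, 1],
    [0, 0, 0, -2, -0.25, 0, 1],
    [0, 0, 0, -2, -0.2, 0, 1],
    [0, 0, 0, -1.5, -0.2, 0, 1],
    [0, 0, 0, -1.5, -0.15, 0, 1],
    [0, 0, 0, -1, -0.1, 0, 1],
    [0, 0, 0, -1, -0.1, 0, 1],
    [0, 0, 0, -1, -0.1, 0, 1],
  ],
)

```text
t: 12.53
ee_pos: [0.5228, 0.1445, 0.048]
orientation: [-180.0, -0.3, 6.3]
ft_force: [3.7, -0.4, 8.9]
opening: -0.0
grip_force: 4.8
```

Request:
carry_out(
  targets=[
    [0, 0, 0, -0.5, -0.05, 0, 1],
    [0, 0, 0, -0.5, -0.05, 0, 1],
    [0, 0, 0, -0.5, -0.05, 0, 1],
    [0, 0, 0, -0.5, -0.05, 0, 1],
    [0, 0, 0, -0.5, -0.05, 0, 1],
    [0, 0, 0, -0.5, -0.1, 0, 1],
    [0, 0, 0, -0.5, -0.05, 0, 1],
    [0, 0, 0, -0.5, -0.05, 0, 1],
    [0, 0, 0, -0.5, -0.05, 0, 1],
    [0, 0, 0, -0.5, -0.05, 0, 1],
  ],
)

```text
t: 13.37
ee_pos: [0.518, 0.1439, 0.0481]
orientation: [-180.0, -0.3, 6.3]
ft_force: [3.9, 0.7, 8.9]
opening: -0.0001
grip_force: 4.5
```

Run:
```python
from h import *
im=manip.capture("scene")[:,:,::-1].copy(); print(dots(im))
for q in("plate","plate_patch"): print(q,[(np.round(d["point"],4).tolist(),round(d["confidence"],2)) for d in manip.place_of("scene",q)[:2]])
cv2.imwrite("pics/scene3.png",im)
```

```text
[(np.float64(0.6103), np.float64(0.1398), 658), (np.float64(0.6073), np.float64(0.1694), 672), (np.float64(0.5825), np.float64(0.1365), 678), (np.float64(0.5794), np.float64(0.1666), 670), (np.float64(0.5538), np.float64(0.1336), 914), (np.float64(0.5505), np.float64(0.1635), 908), (np.float64(0.523), np.float64(0.1779), 325)]
plate [([0.5599, 0.1506, 0.0395], 0.93), ([0.5258, -0.1745, 0.0258], 0.42)]
plate_patch [([0.5169, 0.1466, 0.0488], 0.9), ([0.5606, 0.1505, 0.0361], 0.59)]
```

Request:
carry_out(
  targets=[
    [0, 0, 0, -0.5, -0.05, 0, 1],
    [0, 0, 0, -0.5, -0.05, 0, 1],
    [0, 0, 0, -0.5, -0.05, 0, 1],
    [0, 0, 0, -0.5, -0.05, 0, 1],
    [0, 0, 0, -0.5, -0.05, 0, 1],
    [0, 0, 0, -0.5, -0.1, 0, 1],
    [0, 0, 0, -0.5, -0.05, 0, 1],
    [0, 0, 0, -0.5, -0.05, 0, 1],
    [0, 0, 0, -0.5, -0.05, 0, 1],
    [0, 0, 0, -0.5, -0.05, 0, 1],
  ],
)

```text
t: 14.35
ee_pos: [0.513, 0.1434, 0.048]
orientation: [-180.0, -0.3, 6.3]
ft_force: [4.2, 0.1, 8.8]
opening: -0.0001
grip_force: 4.5
```

Run:
```python
from h import *
im=manip.capture("scene")[:,:,::-1].copy(); print(dots(im))
for q in("plate","plate_patch"): print(q,[(np.round(d["point"],4).tolist(),round(d["confidence"],2)) for d in manip.place_of("scene",q)[:2]])
cv2.imwrite("pics/scene4.png",im)
```

```text
[(np.float64(0.6103), np.float64(0.1398), 654), (np.float64(0.6073), np.float64(0.1694), 667), (np.float64(0.5825), np.float64(0.1365), 676), (np.float64(0.5793), np.float64(0.1666), 669), (np.float64(0.5537), np.float64(0.1334), 842), (np.float64(0.5504), np.float64(0.1635), 830)]
plate [([0.5565, 0.1492, 0.0412], 0.6)]
plate_patch [([0.5176, 0.1454, 0.0449], 0.68), ([0.4869, 0.1439, 0.0528], 0.68)]
```

The plate held still while the finger slid 5 mm, so it is probably at the stop. From the pictures, patch to stop is 30.9 mm, where 31 is expected. I'll do one short, slightly firmer pull to make sure, then lift.

Request:
carry_out(
  targets=[
    [0, 0, 0, 0, 0, -0.1, 1],
    [0, 0, 0, 0, 0, -0.1, 1],
    [0, 0, 0, 0, 0, -0.1, 1],
    [0, 0, 0, -0.5, -0.05, 0, 1],
    [0, 0, 0, -0.5, -0.05, 0, 1],
    [0, 0, 0, -0.5, -0.05, 0, 1],
    [0, 0, 0, -0.5, -0.1, 0, 1],
    [0, 0, 0, -0.5, -0.05, 0, 1],
    [0, 0, 0, -0.5, -0.05, 0, 1],
    [0, 0, 0, 0, 0, 0, 1],
  ],
)

```text
t: 15.33
ee_pos: [0.5104, 0.1431, 0.048]
orientation: [-180.0, -0.4, 6.3]
ft_force: [5.0, 0.5, 11.1]
opening: 0.0
grip_force: 5.7
```

Request:
carry_out(
  targets=[
    [0, 0, 0, 0, 0, 0.5, 1],
    [0, 0, 0, 0, 0, 1, 1],
    [0, 0, 0, 0, 0, 2, 1],
    [0, 0, 0, 0, 0, 4, 1],
    [0, 0, 0, 0, 0, 8, 1],
    [0, 0, 0, 0, 0, 12, 1],
    [0, 0, 0, 0, 0, 15, -1],
    [0, 0, 0, 0, 0, 15, -1],
    [0, 0, 0, 0, 0, 10, -1],
    [0, 0, 0, 0, 0, 5, -1],
  ],
)

```text
t: 16.17
ee_pos: [0.5084, 0.1428, 0.1209]
orientation: [-180.0, -0.1, 6.3]
ft_force: [0.1, 0.4, 0.2]
opening: 0.0483
grip_force: 0.0
```

Run:
```python
from h import *
im=manip.capture("scene")[:,:,::-1].copy(); print(dots(im)); cv2.imwrite("pics/scene5.png",im)
for c in ("scene","top"):
  if c=="top": im=manip.capture("top")[:,:,::-1].copy(); cv2.imwrite("pics/top5.png",im)
  for q in("plate","plate_patch"): print(c,q,[(np.round(d["point"],4).tolist(),round(d["confidence"],2)) for d in manip.place_of(c,q)[:2]])
  h=cv2.cvtColor(ortho(c,im,.048,.45,.75,.06,.26),cv2.COLOR_BGR2HSV).astype(int)
  try: print(c,blob((abs(h[...,0]-110)<15)&(h[...,1]>120)&(h[...,2]>60),.75,.26))
  except Exception as e: print(e)
```

```text
[(np.float64(0.6102), np.float64(0.1398), 661), (np.float64(0.6072), np.float64(0.1695), 665), (np.float64(0.5825), np.float64(0.1366), 679), (np.float64(0.5793), np.float64(0.1666), 670), (np.float64(0.5537), np.float64(0.1336), 805), (np.float64(0.551), np.float64(0.1629), 744), (np.float64(0.4928), np.float64(0.1287), 336), (np.float64(0.4909), np.float64(0.1451), 544), (np.float64(0.4574), np.float64(0.1293), 805), (np.float64(0.4543), np.float64(0.1922), 365)]
scene plate [([0.5586, 0.1476, 0.0393], 0.63)]
scene plate_patch [([0.5203, 0.1477, 0.0452], 0.61)]
scene {'mean': (np.float32(0.521384), np.float32(0.14515567)), 'rect': (0.5213902435302734, 0.14523780822753907), 'size': (0.027221372604370117, 0.03296380996704101), 'yaw': np.float64(-83.38135420843592), 'rectang': 83.6598129272461}
top plate []
top plate_patch []
attempt to get argmax of an empty sequence
```

The plate did not move under the firmer 11 N pull, so it is seated against the stop. Patch centre is (0.5205, 0.1448), plate yaw 6.3° and plate centre about (0.560, 0.149). Next I'll open and go above the plate's middle.

Request:
carry_out(
  targets=[
    [0, 0, 0, 11, 1.3, 0, -1],
    [0, 0, 0, 11, 1.3, 0, -1],
    [0, 0, 0, 11, 1.3, 0, -1],
    [0, 0, 0, 11, 1.3, 0, -1],
    [0, 0, 0, 7, 1, 0, -1],
    [0, 0, 0, 0, 0, -10, -1],
    [0, 0, 0, 0, 0, -10, -1],
    [0, 0, 0, 0, 0, -10, -1],
    [0, 0, 0, 0, 0, -8, -1],
    [0, 0, 0, 0, 0, -7, -1],
  ],
)

```text
t: 17.3
ee_pos: [0.5579, 0.1488, 0.0723]
orientation: [180.0, 0.1, 6.3]
ft_force: [0.2, 0.3, 0.4]
opening: 0.0856
grip_force: 0.0
```

Run:
```python
from h import *
im=manip.capture("scene")[:,:,::-1].copy()
a=im[150:310,300:460]; cv2.imwrite("pics/s6.png",cv2.resize(a,(600,600),interpolation=cv2.INTER_CUBIC))
s=manip.get_state(); print(s["ee_pos"],s["orientation"],s["opening"])
```

```text
[0.55748967 0.1486685  0.07143146] [1.79988529e+02 1.68170157e-01 6.29043442e+00] 0.08559381653198195
```

View pics/s6.png

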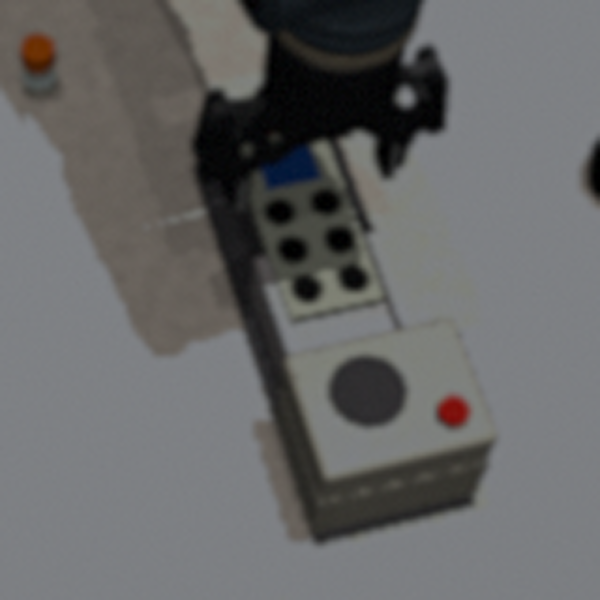

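The picture shows the plate drawn out to the stop and the open fingers straddling its long edges, with similar gaps on both sides. I'll lower around it.

Request:
carry_out(
  targets=[
    [0, 0, 0, 1, 0.2, -6, -1],
    [0, 0, 0, 1, 0.2, -6, -1],
    [0, 0, 0, 0, 0, -6, -1],
    [0, 0, 0, 0, 0, -6, -1],
    [0, 0, 0, 0, 0, -6, -1],
    [0, 0, 0, 0, 0, -6, -1],
    [0, 0, 0, 0, 0, -6, -1],
    [0, 0, 0, 0, 0, -5, -1],
    [0, 0, 0, 0, 0, -3, -1],
    [0, 0, 0, 0, 0, -1, -1],
  ],
)

```text
t: 18.18
ee_pos: [0.5605, 0.1492, 0.0223]
orientation: [180.0, 0.0, 6.3]
ft_force: [-0.6, -0.0, -0.3]
opening: 0.0855
grip_force: 0.0
```

Request:
carry_out(
  targets=[
    [0, 0, 0, 0, 0, 0, -0.8],
    [0, 0, 0, 0, 0, 0, -0.65],
    [0, 0, 0, 0, 0, 0, -0.55],
    [0, 0, 0, 0, 0, 0, -0.5],
    [0, 0, 0, 0, 0, 0, -0.45],
    [0, 0, 0, 0, 0, 0, -0.42],
    [0, 0, 0, 0, 0, 0, -0.4],
    [0, 0, 0, 0, 0, 0, -0.38],
    [0, 0, 0, 0, 0, 0, -0.35],
    [0, 0, 0, 0, 0, 0, -0.3],
  ],
  force=20,
)

```text
t: 19.02
ee_pos: [0.5609, 0.1494, 0.0232]
orientation: [-180.0, -0.0, 6.3]
ft_force: [-0.8, 0.2, 5.6]
opening: 0.0596
grip_force: 21.6
```

Gripped, opening 59.6 mm. I'll lift slowly, easing off the stop.

Request:
carry_out(
  targets=[
    [0, 0, 0, 0, 0, 0.3, -0.2],
    [0, 0, 0, 0, 0, 0.4, 0],
    [0, 0, 0, 0.5, 0.05, 0.5, 0.3],
    [0, 0, 0, 0.5, 0.05, 1, 0.6],
    [0, 0, 0, 0.5, 0.05, 1, 1],
    [0, 0, 0, 0, 0, 2, 1],
    [0, 0, 0, 0, 0, 2, 1],
    [0, 0, 0, 0, 0, 3, 1],
    [0, 0, 0, 0, 0, 4, 1],
    [0, 0, 0, 0, 0, 5, 1],
  ],
  force=35,
)

```text
t: 19.85
ee_pos: [0.5622, 0.1494, 0.0424]
orientation: [180.0, 0.0, 6.3]
ft_force: [-0.3, 0.3, -3.5]
opening: 0.0589
grip_force: 38.4
```

Run:
```python
from h import *
for c in ("scene","top"):
    im=cv2.imread(f"pics/{c}0.png")
    for z,nm in((.026,"bearer"),(.006,"slab")):
        b=ortho(c,im,z,.41,.64,-.26,-.08); h=cv2.cvtColor(b,cv2.COLOR_BGR2HSV).astype(int)
        blue=(abs(h[...,0]-110)<12)&(h[...,1]>110)
        if nm=="slab": m=blue
        else:
            yy,xx=np.mgrid[:b.shape[0],:b.shape[1]]; X=.64-yy*.0005-.524; Y=-.08-xx*.0005+.172
            t=np.radians(-5.5); u=X*np.cos(t)+Y*np.sin(t); v=-X*np.sin(t)+Y*np.cos(t)
            g=h[...,1]
            # cross profile edges in the middle of the bearer
            for lo,hi in((-.03,0),(0,.03),(-.03,.03)):
                k=(u>lo)&(u<hi); bins=np.arange(-.028,.028,.0005); p=[np.median(g[k&(v>=q)&(v<q+.0005)]) for q in bins]
                th=(min(p)+max(p))/2; idx=[i for i in range(len(p)) if p[i]<th]; print(c,"cross",lo,hi,"v edges",round(bins[idx[0]]*1e3,1),round(bins[idx[-1]]*1e3+.5,1))
            m=(g<80)&(abs(u)<.07)&(abs(v)<.02)
        r=blob(m,.64,-.08); print(c,nm,{k:np.round(np.array(v,float),4).tolist() for k,v in r.items()})
s=manip.get_state();print(s["ee_pos"])
```

```text
scene cross -0.03 0 v edges -15.5 17.5
scene cross 0 0.03 v edges -15.5 17.5
scene cross -0.03 0.03 v edges -15.5 17.5
scene bearer {'mean': [0.5237, -0.171], 'rect': [0.5237, -0.1709], 'size': [0.0331, 0.1307], 'yaw': -5.758, 'rectang': 5.3939}
scene slab {'mean': [0.5282, -0.1712], 'rect': [0.5192, -0.1711], 'size': [0.106, 0.1731], 'yaw': -5.4797, 'rectang': 5.856}
top cross -0.03 0 v edges -16.5 16.0
top cross 0 0.03 v edges -16.5 15.5
top cross -0.03 0.03 v edges -16.5 16.0
top bearer {'mean': [0.5259, -0.1724], 'rect': [0.5257, -0.1708], 'size': [0.0384, 0.1358], 'yaw': -5.6557, 'rectang': 6.5819}
top slab {'mean': [0.5222, -0.1716], 'rect': [0.5257, -0.1731], 'size': [0.1065, 0.1596], 'yaw': -5.0964, 'rectang': 5.8446}
[0.56216453 0.14941598 0.042404  ]
```

Request:
carry_out(
  targets=[
    [0, 0, 0, 0, 0, 5, 1],
    [0, 0, 0, 0, 0, 5, 1],
    [0, 0, 0, 0, 0, 5, 1],
    [0, 0, 0, 0, 0, 5, 1],
    [0, 0, 0, 0, 0, 5, 1],
    [0, 0, 0, 0, 0, 5, 1],
    [0, 0, 0, 0, -3, 5, 1],
    [0, 0, 0, 0, -7, 4, 1],
    [0, 0, 0, 0, -10, 2, 1],
    [0, 0, 0, 0, -13, 0, 1],
  ],
)

```text
t: 20.68
ee_pos: [0.5624, 0.1156, 0.0836]
orientation: [-180.0, -0.0, 6.3]
ft_force: [1.1, -0.1, -4.0]
opening: 0.0593
grip_force: 38.4
```

Request:
carry_out(
  targets=[
    [0, 0, -0.0206, -3.75, -20, 0, 1],
    [0, 0, -0.0206, -3.75, -28, 0, 1],
    [0, 0, -0.0206, -3.75, -34, 0, 1],
    [0, 0, -0.0206, -3.75, -38, 0, 1],
    [0, 0, -0.0206, -3.75, -40, 0, 1],
    [0, 0, -0.0206, -3.75, -39, 0, 1],
    [0, 0, -0.0206, -3.75, -35, 0, 1],
    [0, 0, -0.0206, -3.75, -28, 0, 1],
    [0, 0, -0.0206, -3.75, -16, 0, 1],
    [0, 0, -0.0206, -3.75, -9, 0, 1],
  ],
)

```text
t: 21.52
ee_pos: [0.5237, -0.1736, 0.0829]
orientation: [180.0, 0.0, -5.7]
ft_force: [-0.5, 0.0, -3.7]
opening: 0.0587
grip_force: 38.7
```

Request:
carry_out(
  targets=[
    [0, 0, 0, 0, 0, -4, 1],
    [0, 0, 0, 0, 0, -5, 1],
    [0, 0, 0, 0, 0, -6, 1],
    [0, 0, 0, 0, 0, -6, 1],
    [0, 0, 0, 0, 0, -4, 1],
    [0, 0, 0, 0, 0, -2, 1],
    [0, 0, 0, 0, 0, -1, 1],
    [0, 0, 0, 0, 0, 0, 1],
    [0, 0, 0, 0, 0, 0, 1],
    [0, 0, 0, 0, 0, 0, 1],
  ],
)

```text
t: 22.35
ee_pos: [0.5249, -0.1706, 0.0553]
orientation: [180.0, -0.0, -5.5]
ft_force: [0.3, -0.0, -3.7]
opening: 0.059
grip_force: 38.6
```

Run:
```python
from h import *
s=manip.get_state(); print(s["ee_pos"],s["orientation"],s["ft_force"],s["opening"])
im=manip.capture("scene")[:,:,::-1].copy(); cv2.imwrite("pics/scene7.png",im)
zt=.048+s["ee_pos"][2]-.0232
print("plate top z",zt)
a=ortho("scene",im,zt,.42,.63,-.25,-.09)
cv2.imwrite("pics/s7.png",np.hstack([cv2.resize(a,(400,600)),cv2.resize(ortho("scene",im,.026,.42,.63,-.25,-.09),(400,600))]))
for q in("plate","plate_patch"): print(q,[(np.round(d["point"],4).tolist(),round(d["confidence"],2)) for d in manip.place_of("scene",q)[:2]])
```

```text
[ 0.52491471 -0.17058686  0.05533878] [ 1.79992595e+02 -2.47196736e-02 -5.50691724e+00] [ 0.30201591 -0.01599844 -3.69008935] 0.058988411280437254
plate top z 0.08013878285726082
plate [([0.5228, -0.1684, 0.0736], 0.86)]
plate_patch [([0.485, -0.165, 0.0792], 0.84)]
```

View pics/s7.png

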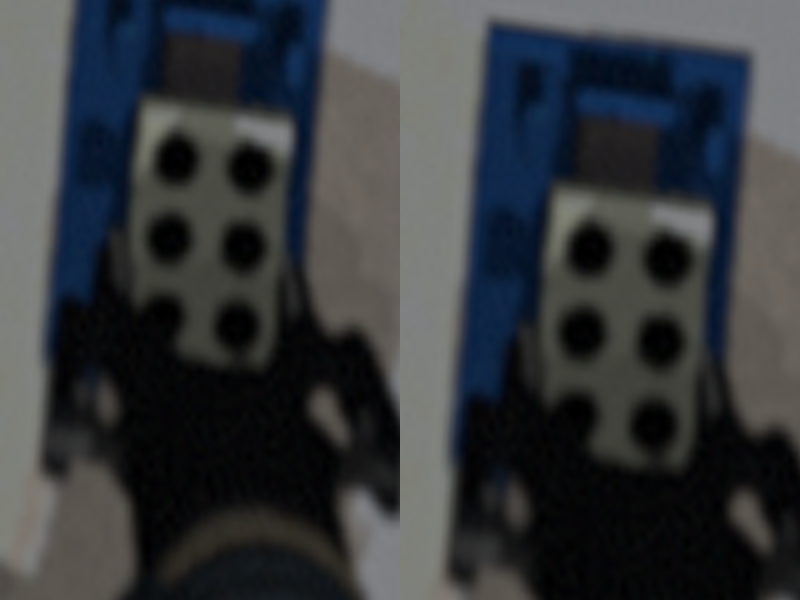

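The left panel shows the plate level in the grip over the cradle, with its rear dots at (177,159) and (250,167) and a yaw of about -5.5°. I'll refine the offset from the dots.

Run:
```python
from h import *
def D(im,z,x0,x1,y0,y1):
    g=cv2.cvtColor(ortho("scene",im,z,x0,x1,y0,y1),cv2.COLOR_BGR2HSV)[...,2]
    n,l,st,ce=cv2.connectedComponentsWithStats((g<45).astype(np.uint8))
    return np.array([(x1-c[1]*.0005,y1-c[0]*.0005) for c,s in zip(ce[1:],st[1:]) if 450<s[4]<1200])
im=cv2.imread("pics/scene7.png")
for th in (.0791,.0801,.0811):
    d=D(im,th,.53,.63,-.25,-.09); d=d[np.argsort(-d[:,0])]; print(th,d.round(4).tolist())
    if len(d)>=4:
        r=d[:4].mean(0); a=np.radians(-5.5); print("centre",r-(.0478-.0141)*np.array([np.cos(a),np.sin(a)]))
```

```text
0.0791 [[0.5732, -0.1608], [0.57, -0.1899], [0.5456, -0.1576], [0.5425, -0.1872]]
centre [ 0.52428736 -0.1706644 ]
0.0801 [[0.5738, -0.1607], [0.5706, -0.1898], [0.5462, -0.1575], [0.5431, -0.1871]]
centre [ 0.52487142 -0.17056173]
0.0811 [[0.5743, -0.1606], [0.5712, -0.1897], [0.5468, -0.1574], [0.5437, -0.187]]
centre [ 0.52546992 -0.17044074]
```

Request:
carry_out(
  targets=[
    [0, 0, 0, -0.4, -0.6, -2, 1],
    [0, 0, 0, -0.4, -0.7, -4, 1],
    [0, 0, 0, 0, 0, -5, 1],
    [0, 0, 0, 0, 0, -5, 1],
    [0, 0, 0, 0, 0, -5, 1],
    [0, 0, 0, 0, 0, -4, 1],
    [0, 0, 0, 0, 0, -3, 1],
    [0, 0, 0, 0, 0, -2, 1],
    [0, 0, 0, 0, 0, -1, 1],
    [0, 0, 0, 0, 0, -1, 1],
  ],
)

```text
t: 23.33
ee_pos: [0.524, -0.1719, 0.023]
orientation: [180.0, -0.0, -5.5]
ft_force: [0.1, 0.4, -3.1]
opening: 0.0591
grip_force: 38.7
```

Request:
carry_out(
  targets=[
    [0, 0, 0, 0, 0, -1, 1],
    [0, 0, 0, 0, 0, -1, 1],
    [0, 0, 0, 0, 0, -1, 1],
    [0, 0, 0, 0, 0, -0.7, 1],
    [0, 0, 0, 0, 0, -0.7, 1],
    [0, 0, 0, 0, 0, -0.7, 1],
    [0, 0, 0, 0, 0, -0.7, 1],
    [0, 0, 0, 0, 0, -0.5, 1],
    [0, 0, 0, 0, 0, -0.5, 1],
    [0, 0, 0, 0, 0, 0, 1],
  ],
)

```text
t: 24.17
ee_pos: [0.5239, -0.1718, 0.0162]
orientation: [-180.0, 0.0, -5.5]
ft_force: [0.0, 0.2, -3.5]
opening: 0.0594
grip_force: 38.7
```

Already below the wall tops with no contact force. I'll lower on slowly.

Request:
carry_out(
  targets=[
    [0, 0, 0, 0, 0, -0.6, 1],
    [0, 0, 0, 0, 0, -0.6, 1],
    [0, 0, 0, 0, 0, -0.6, 1],
    [0, 0, 0, 0, 0, -0.6, 1],
    [0, 0, 0, 0, 0, -0.6, 1],
    [0, 0, 0, 0, 0, -0.5, 1],
    [0, 0, 0, 0, 0, -0.5, 1],
    [0, 0, 0, 0, 0, -0.5, 1],
    [0, 0, 0, 0, 0, -0.5, 1],
    [0, 0, 0, 0, 0, 0, 1],
  ],
)

```text
t: 25.0
ee_pos: [0.5239, -0.1718, 0.0112]
orientation: [-180.0, 0.0, -5.5]
ft_force: [-0.6, 0.8, -3.1]
opening: 0.0589
grip_force: 38.7
```

Request:
carry_out(
  targets=[
    [0, 0, 0, 0, 0, -0.3, 1],
    [0, 0, 0, 0, 0, -0.3, 1],
    [0, 0, 0, 0, 0, -0.2, 1],
    [0, 0, 0, 0, 0, -0.2, 1],
    [0, 0, 0, 0, 0, -0.2, 1],
    [0, 0, 0, 0, 0, -0.2, 1],
    [0, 0, 0, 0, 0, -0.1, 1],
    [0, 0, 0, 0, 0, 0, 1],
    [0, 0, 0, 0, 0, 0, 1],
    [0, 0, 0, 0, 0, 0, 1],
  ],
)

```text
t: 25.83
ee_pos: [0.524, -0.1719, 0.0098]
orientation: [-180.0, 0.0, -5.5]
ft_force: [0.2, 0.3, -2.3]
opening: 0.0592
grip_force: 38.7
```

Request:
carry_out(
  targets=[
    [0, 0, 0, 0, 0, -0.1, 1],
    [0, 0, 0, 0, 0, -0.1, 1],
    [0, 0, 0, 0, 0, -0.1, 1],
    [0, 0, 0, 0, 0, -0.1, 1],
    [0, 0, 0, 0, 0, -0.1, 1],
    [0, 0, 0, 0, 0, 0, 1],
    [0, 0, 0, 0, 0, 0, 1],
    [0, 0, 0, 0, 0, 0, 1],
    [0, 0, 0, 0, 0, 0, 1],
    [0, 0, 0, 0, 0, 0, 1],
  ],
)

```text
t: 26.67
ee_pos: [0.524, -0.1718, 0.0093]
orientation: [-180.0, 0.0, -5.5]
ft_force: [-0.7, 0.1, -1.4]
opening: 0.0589
grip_force: 38.8
```

Request:
carry_out(
  targets=[
    [0, 0, 0, 0, 0, -0.1, 1],
    [0, 0, 0, 0, 0, -0.1, 1],
    [0, 0, 0, 0, 0, -0.1, 1],
    [0, 0, 0, 0, 0, -0.1, 1],
    [0, 0, 0, 0, 0, 0, 1],
    [0, 0, 0, 0, 0, 0, 1],
    [0, 0, 0, 0, 0, 0, 1],
    [0, 0, 0, 0, 0, 0, 1],
    [0, 0, 0, 0, 0, 0, 1],
    [0, 0, 0, 0, 0, 0, 1],
  ],
)

```text
t: 27.5
ee_pos: [0.524, -0.1719, 0.0093]
orientation: [180.0, -0.0, -5.5]
ft_force: [-4.3, 1.6, 6.2]
opening: 0.059
grip_force: 39.6
```

Seated: the height matches the expected 0.0092 and the force is a light 6 N. I'll release gradually.

Request:
carry_out(
  targets=[
    [0, 0, 0, 0, 0, 0, 0],
    [0, 0, 0, 0, 0, 0, -0.2],
    [0, 0, 0, 0, 0, 0, -0.35],
    [0, 0, 0, 0, 0, 0, -0.4],
    [0, 0, 0, 0, 0, 0, -0.45],
    [0, 0, 0, 0, 0, 0, -0.5],
    [0, 0, 0, 0, 0, 0, -0.6],
    [0, 0, 0, 0, 0, 0, -0.7],
    [0, 0, 0, 0, 0, 0, -0.9],
    [0, 0, 0, 0, 0, 0, -1],
  ],
  force=20,
)

```text
t: 28.33
ee_pos: [0.524, -0.1719, 0.0089]
orientation: [180.0, -0.0, -5.5]
ft_force: [0.1, -0.1, 0.3]
opening: 0.0853
grip_force: 0.0
```

Request:
carry_out(
  targets=[
    [0, 0, 0, 0, 0, 0, -1],
    [0, 0, 0, 0, 0, 0, -1],
    [0, 0, 0, 0, 0, 0, -1],
    [0, 0, 0, 0, 0, 2, -1],
    [0, 0, 0, 0, 0, 4, -1],
    [0, 0, 0, 0, 0, 6, -1],
    [0, 0, 0, 0, 0, 8, -1],
    [0, 0, 0, 0, 0, 10, -1],
    [0, 0, 0, 0, 0, 10, -1],
    [0, 0, 0, 0, 0, 10, -1],
  ],
)

```text
t: 29.17
ee_pos: [0.5241, -0.1719, 0.0603]
orientation: [180.0, -0.0, -5.5]
ft_force: [-0.2, -0.7, -0.5]
opening: 0.0855
grip_force: 0.0
```

Request:
carry_out(
  targets=[
    [0, 0, 0, 0, 0, 15, -1],
    [0, 0, 0, 0, 0, 20, -1],
    [0, 0, 0, 0, 0, 25, -1],
    [0, 0, 0, 0, 0, 30, -1],
    [0, 0, 0, -15, 0, 30, -1],
    [0, 0, 0, -25, 0, 15, -1],
    [0, 0, 0, -30, 0, 0, -1],
    [0, 0, 0, -30, 0, 0, -1],
    [0, 0, 0, -25, 0, 0, -1],
    [0, 0, 0, -10, 0, 0, -1],
  ],
)

```text
t: 30.0
ee_pos: [0.3864, -0.1714, 0.1946]
orientation: [180.0, 0.0, -5.5]
ft_force: [0.8, 0.8, -0.2]
opening: 0.0856
grip_force: 0.0
```

Run:
```python
from h import *
s=manip.get_state(); print(s["t"],s["ee_pos"],s["opening"])
im=manip.capture("scene")[:,:,::-1].copy()
a=ortho("scene",im,.034,.42,.63,-.25,-.09)
cv2.imwrite("pics/s8.png",np.hstack([cv2.resize(a,(400,600)),cv2.resize(im[120:300,120:320],(400,360))] if 0 else [cv2.resize(a,(400,600)),cv2.resize(im[100:300,130:263],(400,600))]))
h=cv2.cvtColor(a,cv2.COLOR_BGR2HSV).astype(int); yy,xx=np.mgrid[:a.shape[0],:a.shape[1]]
m=(h[...,1]<80)&(abs(.63-yy*.0005-.524)<.08)&(abs(-.09-xx*.0005+.172)<.045)
print(blob(m,.63,-.09))
for q in("plate","plate_patch","core","jar","vial"): print(q,[(np.round(d["point"],4).tolist(),round(d["confidence"],2)) for d in manip.place_of("scene",q)[:2]])
```

```text
30.0 [ 0.38642662 -0.17141564  0.19457497] 0.08555578312785989
{'mean': (np.float32(0.5205619), np.float32(-0.17228869)), 'rect': (0.5202500152587891, -0.17175000762939452), 'size': (0.15149996948242186, 0.08949998474121094), 'yaw': np.float64(-3.056320770887254), 'rectang': 90.0}
plate [([0.5205, -0.171, 0.029], 0.8)]
plate_patch [([0.4833, -0.1687, 0.0311], 0.85), ([0.5579, 0.152, 0.0375], 0.51)]
core [([0.5323, 0.3705, -0.0018], 0.92)]
jar [([0.4742, -0.3838, -0.0015], 0.97)]
vial [([0.4048, -0.0015, 0.0015], 0.63), ([0.482, -0.1702, 0.0342], 0.42)]
```

View pics/s8.png

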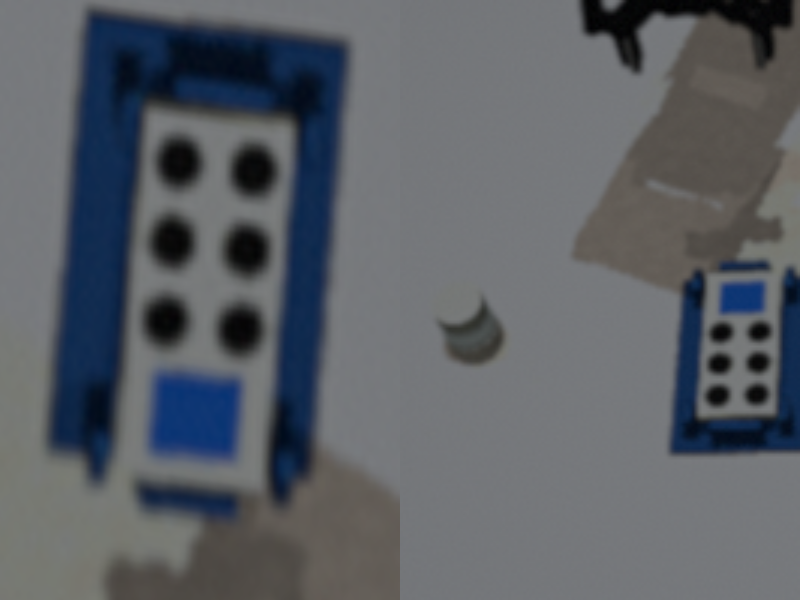

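The plate lies flat between the end walls and uprights. Its outline is centred near (207,300), about (0.525, -0.173), the arm is clear and the bystanders haven't moved.

```bash
python3 -c "
from plant import manip
print(manip.hand_in())"
```

```text
the job is handed in; nothing more can be done
None
```

I drew the plate out against the front stop, laid it flat in the blue cradle, released it and handed the job in at about 30 s. My last picture showed it seated and the jar, core and vial where they stood; the hand-in returned no verdict.

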